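# Gauge the spacer block with the flip stop

## Task

Flip the hinged stop on the fence down, push the plain aluminium spacer block along the fence until its end butts against the stop, then flip the stop back up to about upright. Leave the block lying there along the fence, where the stop gauged it.

Things in the scene. Friction and masses are not known exactly. Their poses are not given: they have to be found in the camera images.
- jig: Fixed steel fence, bar 500 x 40 deep x 30 mm high. Origin: on the table, at the foot of its front face (towards robot), in the flip stop's middle plane. x from front face into the fence, y along it, z up. Stop's hinge line: along y at x 15, z 70; bracket x 1..36, y -28..28, to z 82. Bystanders: grey V-block at the fence on the stop's other side; black cam clamp, 130 high, behind the fence.
- flip_stop (a joint): Stop angle, rad: 0 fully down, 1.57 upright, 1.75 leaning back; limits 0 and 1.75; starts up (1.4 or more). Stiff hinge: stays where left; 2 to 5 N at the bar move it. Steel T: flat arm 20 mm wide, 10 thick, 104 long with a cross-bar at its end. Below it a leaf 8 thick (jig y -4..4); when down the arm is level, points at the robot, and the leaf blocks jig x -49..-5, z 8..70.
- stop_bar (a point): Middle of the stop's round cross-bar, 12 mm thick, 110 long, parallel to the fence, free for 45 mm on each side of the arm. It is 100 mm from the hinge line: stop down, 85 mm in front of the fence's front face and 70 above the table; stop upright, 170 above the table, over the fence. Its axes turn with the stop; y along the bar.
- spacer: Plain solid aluminium block, 50 (x) x 100 (y) x 35 mm high, 0.4 to 0.6 kg, loose on the table in front of the fence, long side nearly along it, 5 to 11 mm off its front face, on either side of the stop, its middle 125 to 165 from the stop's middle plane. Origin: centre of underside. Butted to the lowered stop its middle is 54 from that plane; flush to the fence, 25 in front of the face.
Mind the look-alikes: they are no part of the job. What is shaped like the spacer but pink or purple is not meant.

How it is judged:
By the outcome, as a careful person would: the job done as asked, in the order asked, and still so for the second after the job is handed in, with the robot touching nothing.
It also fails if it takes over 64 s, if anything falls off the work surface, if the arm or the gripper's body presses on something with over 40 N, if the wrist force passes 120 N, or if a joint passes its speed limit or range.

## Robot

A 6-joint arm with a two-finger parallel gripper is mounted at the origin on the work surface. World frame = base frame: x ahead of the robot, y to its left, z up, the work surface at z = 0. Lengths are in m, angles in rad, forces in N, time in s.
With the tool pointing down it reaches from about 0.25 to 0.85 m from the base axis. Payload 12.5 kg.
Tool frame: the origin (TCP) lies midway between the tips of the shut fingers; the grasp point (between the pads) lies 19 mm behind it (manip.pinch_z is the distance from the TCP to the grasp point, in m); z points along the fingers, y is the line along which they close (so a half turn about z gives the same grasp; the last joint's range is limited). The gripper opens to 93 mm and grips with 3 to 60 N. Pads are 15 mm wide; open, the fingers measure 128 mm over their backs; the gripper's body (75 mm by 188 mm) begins 65 mm behind the grasp point.
Start: joints at [1.196, 0.351, 1.652, -0, 1.139, -0.085], TCP at [0.157, 0.527, 0.219] pointing down, gripper open.
Joint ranges: [-2.75, 2.75], [-0.79, 2.1], [0.01, 2.65], [-1.57, 4.71], [0.07, 3.14], [-2.87, 2.87]. Speed limits (rad/s): [2.22, 2.22, 2.79, 3.14, 3.14, 3.14].

## Interface

Orientations are given as a 3x3 rotation matrix whose columns are the frame's x, y, z axes.
In Python, from cell import manip, vision, hand_in, models gives the robot as it stands.
- The arm moves only by the shell command python3 -m creep 'ROWS' [FORCE]. ROWS is JSON, a list of rows, each a list of 7 numbers: the turn, a rotation vector about the tool's x, y, z in degrees, then the shift along the tool's x, y, z in cm, then the opening, from -1 (shut) to 1 (fully open). A call has 1 to 5 rows; each row shifts and turns the commanded pose from where the row before left it, along the tool's axes as they then stand; what a row does not reach is not made up. A row lasts 1/12 s, in which the tool goes at most 41.7 mm and 7.16 degrees, less where a joint would pass 70% of its speed; a pose out of reach is approached as far as the arm can. A call is refused whole if a number of a shift passes 4.17 or a number of a turn 7.16, either way. A call with a gripper value outside its range is refused whole. The fingers move at their own pace and stop on an object; FORCE is the grip in N (left out, the last holds). Time passes only in rows, so rows that do not move let the fingers close. It gives the time, the measured TCP pose, the force, the opening and the grip force at its end, in the units of the state.
- manip.state(): the state, without advancing time (a new reading comes with each control period).
- vision.grab_frame(name): name is "scene" or "side" or "wrist"; returns the picture (480x640x3 uint8, blue, green, red); there is no depth.
- vision.camera_params(name): a dict with "K" (3x3 intrinsics, pixels), "R" (3x3) and "t" (3): a world point X has camera coordinates R X + t. Camera axes: x right, y down, z forward; pixel columns grow to the right and rows downward; lengths in m; the calibration is good to about 2 mm. A picture is of the moment at which its call begins: read the wrist's pose just before it. camera_params takes no time and is no camera call; for the wrist camera it gives the pose at the moment of the call.
- hand_in(): hands the job in; it is judged then, once.
Trained networks look in the newest picture that a camera, given by its name, has taken for a name from the list of things; names that differ only in an ending like _2 or _b are one class to them, and where a whole thing is asked for, a point or a joint stands for the part that bears it (a point fixed in the world has none). Each returns a list of dicts, best first, with "confidence" (0 to 1); they miss things now and then, are a little off and sometimes report something else, mostly with a low value. They report only what shows in the picture. A call takes as long as a camera call. They do not tell look-alikes from the thing itself.
- models.spot_in(camera, target): "at" ([column, row] in pixels, amid what is visible of it).
- models.pinpoint(camera, target): "at" ([column, row] in pixels: a listed point, or the origin of a listed thing).
The state is a dict: "t": time; "q": joint angles; "dq": joint speeds; "tau": joint torques, N m; "eef_pos": TCP position; "ee_rot": TCP orientation; "ft_force": force on the tool from outside, world axes, zero at the start; "ft_torque": the same for the moment, N m; "gripper_width": finger opening in m; "grip_force": force on a finger pad.
Only numpy, scipy, OpenCV 4.12 (cv2) and the standard library are available. Lean on these libraries where they do the work, as an engineer would, in place of code of your own. Each camera call takes 0.05 s, during which the arm holds its last target. There are 200 camera calls.

## Working session

There is one attempt and no reset: what is moved stays moved. The work goes in short steps, Python scripts to look and compute and a shell command to move; the robot and the scene stay as the last step left them, time stands still between calls to the robot, and variables do not carry over. Pictures are saved under pics/ and viewed, at most 10 in all, crops included, and the job is handed in when it is done.

```bash
ls; mkdir -p pics
python3 - <<'E'
from cell import manip, vision, models
import cv2, numpy as np
s=manip.state(); print(s['t'],s['eef_pos'],np.round(s['ee_rot'],3).tolist(),s['gripper_width'],manip.pinch_z)
for c in ("scene","side"):
    im=vision.grab_frame(c); cv2.imwrite(f"pics/{c}0.png",im)
    P=vision.camera_params(c); print(c,(-P['R'].T@P['t']).round(3))
    for n in ("jig","flip_stop","stop_bar","spacer"):
        print(c,n,[(np.round(d['at']).tolist(),round(d['confidence'],2)) for d in models.pinpoint(c,n)][:4])
E
```

```text
pics
0.0 [0.15703466 0.52673897 0.2181018 ] [[-0.958, 0.286, -0.0], [0.286, 0.958, -0.001], [0.0, -0.001, -1.0]] 0.09312771984244779 0.0188
scene [0.931 0.226 0.72 ]
scene jig [([381.0, 328.0], 0.76)]Traceback (most recent call last):
  File "<stdin>", line 8, in <module>
ValueError: it knows: jig, spacer, stop_bar
```

```bash
cat > h.py <<'E'
from cell import manip, vision, models
import cv2, numpy as np
def ray(c,uv):
    P=vision.camera_params(c); o=-P['R'].T@P['t']; d=P['R'].T@np.linalg.inv(P['K'])@[uv[0],uv[1],1]; return o,d
def onz(c,uv,z):
    o,d=ray(c,uv); return o+d*(z-o[2])/d[2]
def proj(c,X):
    P=vision.camera_params(c); p=P['K']@(P['R']@np.asarray(X,float)+P['t']); return p[:2]/p[2]
def tri(obs):
    A=np.zeros((3,3));b=np.zeros(3)
    for c,uv in obs:
        o,d=ray(c,uv); d=d/np.linalg.norm(d); M=np.eye(3)-np.outer(d,d); A+=M;b+=M@o
    return np.linalg.solve(A,b)
E
python3 - <<'E'
from h import *
obs={}
for c in ("scene","side"):
    im=vision.grab_frame(c); cv2.imwrite(f"pics/{c}0.png",im)
    for n in ("jig","stop_bar","spacer"):
        r=models.pinpoint(c,n)
        for d in r[:4]: print(c,n,np.round(d['at']),round(d['confidence'],2),onz(c,d['at'],0).round(3))
        if r: obs.setdefault(n,[]).append((c,r[0]['at']))
for n in obs:
    if len(obs[n])>1: print(n,tri(obs[n]).round(4))
E
```

```text
scene jig [381. 327.] 0.63 [0.598 0.013 0.   ]
scene stop_bar [385. 270.] 0.84 [ 0.525 -0.047  0.   ]
scene spacer [177. 230.] 0.91 [ 0.707 -0.316  0.   ]
scene spacer [396. 216.] 0.9 [ 0.437 -0.104  0.   ]
scene spacer [308. 254.] 0.89 [ 0.588 -0.146  0.   ]
scene spacer [233. 175.] 0.71 [ 0.57 -0.35  0.  ]
side jig [296. 322.] 0.77 [0.603 0.015 0.   ]
side stop_bar [284. 234.] 0.94 [ 0.644 -0.207  0.   ]
side spacer [396. 276.] 0.9 [ 0.443 -0.102  0.   ]
side spacer [325. 196.] 0.87 [ 0.573 -0.34   0.   ]
side spacer [311. 254.] 0.73 [ 0.59 -0.15  0.  ]
side spacer [205. 287.] 0.67 [ 0.759 -0.051  0.   ]
jig [0.6012 0.015  0.002 ]
stop_bar [0.6192 0.016  0.1702]
spacer [ 0.3558 -1.0358 -0.8885]
```

View pics/scene0.png

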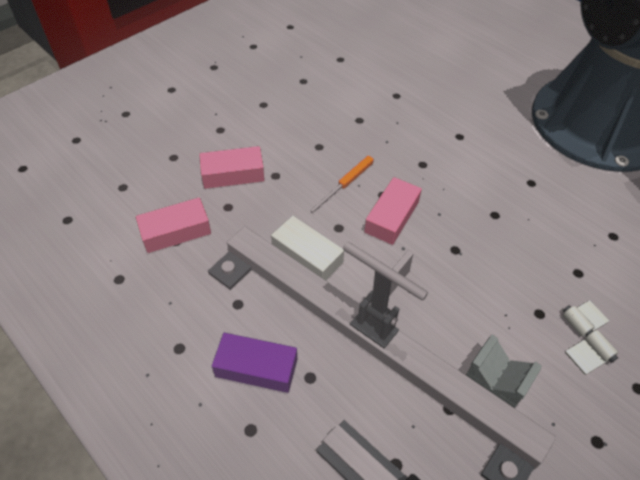

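View pics/side0.png

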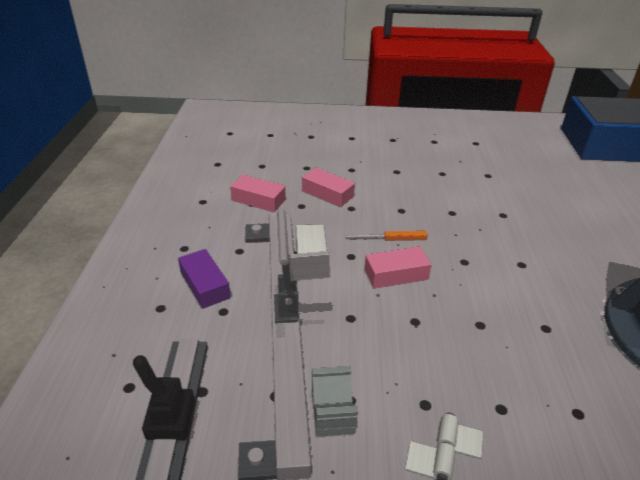

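The scene picture shows the whitish spacer at (308,248), the upright stop at (385,270) and the V-block at (505,370). In the side picture the spacer is at (311,250). The other blocks are pink or purple. Next I'll fit the fence yaw and check it with an overlay.

```bash
cat >> h.py <<'E'
def jigf(o,yaw):
    c,s=np.cos(yaw),np.sin(yaw); return lambda p: np.array([o[0]+c*p[0]-s*p[1], o[1]+s*p[0]+c*p[1], p[2]])
def box(f,x0,x1,y0,y1,z0,z1):
    P=[f((x,y,z)) for x in(x0,x1) for y in(y0,y1) for z in(z0,z1)]
    return [(P[i],P[j]) for i in range(8) for j in range(i) if bin(i^j).count('1')==1]
E
python3 - <<'E'
from h import *
sc=tri([("scene",[308,254]),("side",[311,254])]); print("spacer tri",sc)
o=np.array([.6012,.015])
v=sc[:2]-o; 
for x in (-.030,-.033,-.036):
    y=-np.sqrt(v@v-x*x); print(x,y,np.degrees(np.arctan2(v[1],v[0])-np.arctan2(y,x)))
yaw=np.radians(7.4); f=jigf(o,yaw)
crops=[]
for c,(u0,v0) in (("scene",(210,190)),("side",(180,190))):
    im=cv2.imread(f"pics/{c}0.png"); S=2
    big=cv2.resize(im,None,fx=S,fy=S,interpolation=cv2.INTER_CUBIC)
    for a,b in box(f,0,.04,-.25,.25,0,.03)+box(f,-.058,-.008,-.21,-.11,0,.035):
        cv2.line(big,*[tuple(int(round(S*k)) for k in proj(c,p)) for p in(a,b)],(0,255,0),1)
    crops.append(big[v0*2:v0*2+580, u0*2:u0*2+(480 if c=="scene" else 320)][:580])
cv2.imwrite("pics/ov1.png",np.hstack(crops))
E
```

```text
spacer tri [ 0.59033195 -0.14348973  0.0053117 ]
-0.03 -0.15600355409775551 6.962505925570146
-0.033 -0.15539661801703192 8.066436086711906
-0.036 -0.15472914687004297 9.174902372085798
```

View pics/ov1.png

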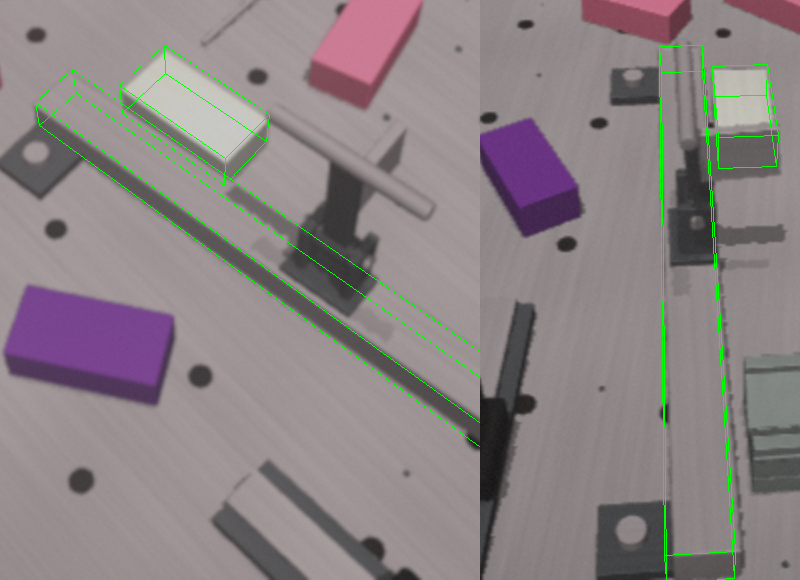

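The overlay fits to about 2 mm: jig yaw is about 7.5–8°, and the spacer is centred near jig y −0.157. I'll use one tool orientation throughout, with tool y along jig x. First I go over the stop bar's free part on the +y side.

```bash
R='python3 -m creep'
$R '[[0,0,0,-1.5,-0.86,0,1],[0,0,0,-3.4,-1.94,0,1],[0,0,0,-3.4,-1.94,0,1],[0,0,0,-3.4,-1.94,0,1],[0,0,0,-3.4,-1.94,0,1]]' | tail -3
$R '[[0,0,0,-3.4,-1.94,0,1],[0,0,0,-3.4,-1.94,0,1],[0,0,0,-3.4,-1.94,0,1],[0,0,0,-3.4,-1.94,0,1],[0,0,0,-3.4,-1.94,0,1]]' >/dev/null
$R '[[0,0,0,-3.4,-1.94,0,1],[0,0,0,-3.4,-1.94,0,1],[0,0,0,-3.4,-1.94,0,1],[0,0,0,-3.4,-1.94,0,1],[0,0,0,-3.4,-1.94,0,1]]' >/dev/null
$R '[[0,0,6.54,0,0,0,1],[0,0,6.54,0,0,0,1],[0,0,6.54,0,0,0,1],[0,0,6.54,0,0,0,1],[0,0,6.54,0,0,0,1]]' >/dev/null
$R '[[0,0,6.54,0,0,0,1],[0,0,6.54,0,0,0,1],[0,0,6.54,0,0,0,1],[0,0,6.54,0,0,0,1],[0,0,6.54,0,0,0,1]]' | tail -8
```

```text
ft_force: [1.5, 1.1, -0.6]
gripper_width: 0.0926
grip_force: 0.0
t: 2.58
eef_pos: [0.5476, 0.1183, 0.2186]
ee_rot: [[-0.134, 0.991, 0.0], [0.991, 0.134, -0.0], [-0.0, 0.0, -1.0]]
ft_force: [-0.7, -0.1, -0.0]
gripper_width: 0.0931
grip_force: 0.0
```

Run:
```python
from h import *
im=vision.grab_frame("wrist"); P=vision.camera_params("wrist"); print("cam",(-P['R'].T@P['t']).round(3))
for n,z in (("jig",0),("stop_bar",.17),("spacer",0)):
    for d in models.pinpoint("wrist",n)[:3]: print(n,np.round(d['at']),round(d['confidence'],2),onz("wrist",d['at'],z).round(4))
o=np.array([.6012,.015]); f=jigf(o,np.radians(8)); b=im.copy()
for a,c in box(f,0,.04,-.25,.25,0,.03)+box(f,-.058,-.008,-.21,-.11,0,.035)+[(f((.015,-.055,.17)),f((.015,.055,.17)))]:
    p,q=[proj("wrist",x) for x in (a,c)]
    if max(abs(np.r_[p,q]))<3000: cv2.line(b,tuple(int(v) for v in p),tuple(int(v) for v in q),(0,255,0),1)
cv2.imwrite("pics/w1.png",b)
```

```text
cam [0.538 0.193 0.386]
jig [352. 305.] 0.8 [ 0.5986  0.0141 -0.    ]
stop_bar [404. 415.] 0.87 [0.6216 0.0154 0.17  ]
spacer [328. 417.] 0.74 [ 0.5947 -0.1405  0.    ]
spacer [211. 379.] 0.56 [ 0.4477 -0.1058  0.    ]
```

View pics/w1.png

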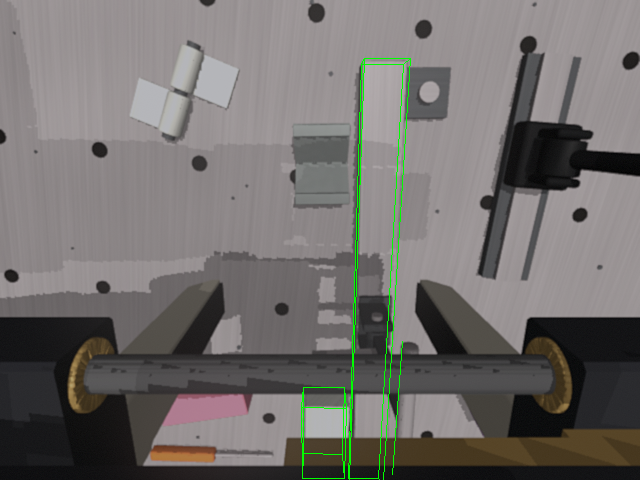

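The wrist picture confirms the fence to about 1 mm (edge at x≈357–365 px) and the stop bar near (404,400). Next I go over the bar, descend and grip.

```bash
R='python3 -m creep'
$R '[[0,0,0,-2.71,1.93,0,1],[0,0,0,-2.71,1.93,0,1],[0,0,0,-2.71,1.93,0,1],[0,0,0,0,0,0,1],[0,0,0,0,0,2.7,1]]' | tail -5
$R '[[0,0,0,0,0,2.7,1],[0,0,0,0,0,1.36,1],[0,0,0,0,0,0,-1],[0,0,0,0,0,0,-1],[0,0,0,0,0,0,-1]]' 12 | tail -5
$R '[[0,0,0,0,0,0,-1],[0,0,0,0,0,0,-1],[0,0,0,0,0,0,-1],[0,0,0,0,0,0,-1],[0,0,0,0,0,0,-1]]' | tail -6
$R '[[0,0,0,0,0,0,-1],[0,0,0,0,0,0,-1],[0,0,0,0,0,0,-1],[0,0,0,0,0,0,-1],[0,0,0,0,0,0,-1]]' | tail -6
```

```text
eef_pos: [0.6193, 0.0445, 0.1954]
ee_rot: [[-0.141, 0.99, 0.008], [0.99, 0.141, -0.0], [-0.001, 0.008, -1.0]]
ft_force: [0.5, 0.2, 0.4]
gripper_width: 0.093
grip_force: 0.0
eef_pos: [0.6168, 0.046, 0.1524]
ee_rot: [[-0.141, 0.99, 0.002], [0.99, 0.141, 0.0], [-0.0, 0.002, -1.0]]
ft_force: [1.3, -0.1, -0.0]
gripper_width: 0.0774
grip_force: 0.0
t: 4.03
eef_pos: [0.6163, 0.0458, 0.1513]
ee_rot: [[-0.139, 0.99, 0.0], [0.99, 0.139, -0.0], [-0.0, 0.0, -1.0]]
ft_force: [0.5, 0.7, 0.2]
gripper_width: 0.0442
grip_force: 0.0
t: 4.45
eef_pos: [0.6163, 0.0458, 0.151]
ee_rot: [[-0.139, 0.99, 0.0], [0.99, 0.139, 0.0], [-0.0, 0.0, -1.0]]
ft_force: [0.1, 0.3, -0.4]
gripper_width: 0.0117
grip_force: 12.1
```

Gripped: the 11.7 mm opening matches the 12 mm bar, with no side load. I'll follow the arc down.

```bash
R='python3 -m creep'
$R '[[0,0,0,0,-0.3,0,-1],[0,0,0,0,-1.74,0.15,-1],[0,0,0,0,-1.68,0.45,-1],[0,0,0,0,-1.58,0.74,-1],[0,0,0,0,-1.43,1.0,-1]]' | tail -6
$R '[[0,0,0,0,-1.23,1.23,-1],[0,0,0,0,-1.0,1.43,-1],[0,0,0,0,-0.74,1.58,-1],[0,0,0,0,-0.45,1.68,-1],[0,0,0,0,-0.15,1.74,-1]]' | tail -6
$R '[[0,0,0,0,0,0,-1],[0,0,0,0,0,0,-1],[0,0,0,0,0,0,-1]]' | tail -6
```

```text
t: 4.87
eef_pos: [0.5495, 0.0364, 0.1285]
ee_rot: [[-0.139, 0.99, 0.003], [0.99, 0.139, 0.0], [-0.0, 0.003, -1.0]]
ft_force: [3.4, 1.5, 1.0]
gripper_width: 0.0111
grip_force: 12.0
t: 5.28
eef_pos: [0.5123, 0.0313, 0.0504]
ee_rot: [[-0.139, 0.99, -0.002], [0.99, 0.139, -0.0], [0.0, -0.002, -1.0]]
ft_force: [-1.4, -1.0, 2.0]
gripper_width: 0.0113
grip_force: 12.0
t: 5.53
eef_pos: [0.5124, 0.0314, 0.0509]
ee_rot: [[-0.139, 0.99, -0.005], [0.99, 0.139, -0.0], [0.001, -0.005, -1.0]]
ft_force: [-7.0, -1.6, -3.1]
gripper_width: 0.0115
grip_force: 12.0
```

```bash
R='python3 -m creep'
$R '[[0,0,0,0,0,0.3,-1],[0,0,0,0,0,0.2,-1],[0,0,0,0,0,0,-1],[0,0,0,0,0,0,0],[0,0,0,0,0,0,0]]' | tail -6
$R '[[0,0,0,0,0,0,0],[0,0,0,0,0,0,0],[0,0,0,0,0,0,0],[0,0,0,0,0,-2,0],[0,0,0,0,0,-4,0]]' | tail -6
$R '[[0,0,0,0,0,-4,-1],[0,0,0,0,0,0,-1]]' | tail -6
python3 - <<'E'
from h import *
o=np.array([.602,.015]); f=jigf(o,np.radians(8))
obs=[]
for c in ("scene","side"):
    im=vision.grab_frame(c); cv2.imwrite(f"pics/{c}2.png",im)
    r=models.pinpoint(c,"stop_bar"); obs.append((c,r[0]['at'])); print(c,r[0]['confidence'])
p=tri(obs); print(p, "expect",f((-.085,0,.07)))
E
```

```text
t: 5.95
eef_pos: [0.5149, 0.0315, 0.0472]
ee_rot: [[-0.139, 0.99, 0.002], [0.99, 0.139, -0.0], [-0.0, 0.002, -1.0]]
ft_force: [-0.2, -0.1, 0.5]
gripper_width: 0.0206
grip_force: 0.0
t: 6.37
eef_pos: [0.512, 0.0315, 0.1036]
ee_rot: [[-0.139, 0.99, -0.007], [0.99, 0.139, 0.0], [0.001, -0.007, -1.0]]
ft_force: [0.4, 0.2, -0.2]
gripper_width: 0.0461
grip_force: 0.0
t: 6.53
eef_pos: [0.5176, 0.0314, 0.1528]
ee_rot: [[-0.139, 0.99, 0.01], [0.99, 0.139, -0.0], [-0.002, 0.01, -1.0]]
ft_force: [0.3, -1.0, 0.4]
gripper_width: 0.0373
grip_force: 0.0
scene 0.75
side 0.66
[0.51478488 0.00157774 0.06568712] expect [0.51782721 0.00317029 0.07      ]
```

Run:
```python
from h import *
o=np.array([.6025,.015]); f=jigf(o,np.radians(8)); c,s=np.cos(np.radians(8)),np.sin(np.radians(8))
def tojig(p): d=p[:2]-o; return np.round([c*d[0]+s*d[1],-s*d[0]+c*d[1]],3)
print("driver tip",tojig(onz("scene",(312,211),.004)),tojig(onz("side",(347,238),.004)),"handle",tojig(onz("scene",(370,160),.01)))
for n,uv in (("BL",(274,233)),("TL",(296,219)),("R",(343,250)),("B",(329,276)) ): pass
im=cv2.imread("pics/scene2.png"); b=cv2.resize(im[150:330,220:440],None,fx=3.3,fy=3.3,interpolation=cv2.INTER_CUBIC)
cv2.imwrite("pics/c2.png",b)
for cam in("scene","side"):
    for d in models.pinpoint(cam,"spacer")[:4]:print(cam,d['at'],tojig(onz(cam,d['at'],0)))
for y,x in ((-.157,-.095),):
    print("target",f((x,y,.012)))
```

```text
driver tip [-0.103 -0.203] [-0.104 -0.199] handle [-0.246 -0.194]
scene [258.5, 369.9] [ 0.148 -0.09 ]
scene [392.2, 215.6] [-0.178 -0.101]
scene [307.1, 253.9] [-0.036 -0.158]
scene [170.4, 230.4] [ 0.063 -0.35 ]
side [205.7, 280.8] [ 0.147 -0.103]
side [311.6, 255.5] [-0.036 -0.158]
side [393.6, 274.2] [-0.172 -0.099]
side [324.9, 196.7] [-0.078 -0.345]
target [ 0.53027471 -0.15369353  0.012     ]
```

View pics/c2.png

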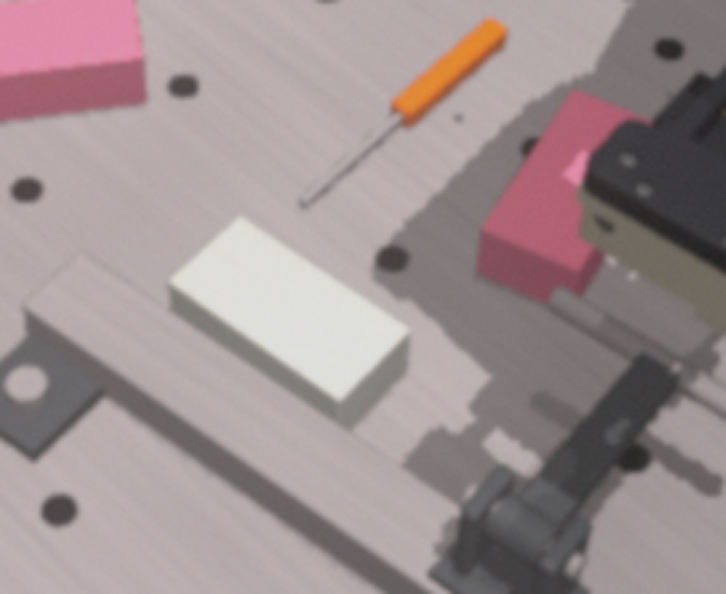

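The crop shows the stop arm down and level, with the spacer about 8–10 mm off the fence. The driver tip (jig −103, −200) is clear of the finger path. Now I go to the front of the spacer.

```bash
R='python3 -m creep'
$R '[[0,0,0,-3.7,-0.25,0,-1],[0,0,0,-3.7,-0.25,0,-1],[0,0,0,-3.7,-0.25,0,-1],[0,0,0,-3.7,-0.25,0,-1],[0,0,0,-3.7,-0.25,0,-1]]' | tail -6
$R '[[0,0,0,0,0,0,-1],[0,0,0,0,0,3.5,-1],[0,0,0,0,0,3.5,-1],[0,0,0,0,0,3.5,-1],[0,0,0,0,0,3.5,-1]]' | tail -6
$R '[[0,0,0,0,0,0,-1],[0,0,0,0,0,0,-1]]' | tail -6
python3 - <<'E'
from h import *
o=np.array([.6025,.015]); a=np.radians(8);c,s=np.cos(a),np.sin(a)
p=manip.state()['eef_pos'];d=p[:2]-o; print("tcp jig",np.round([c*d[0]+s*d[1],-s*d[0]+c*d[1],p[2]],4))
E
```

```text
t: 7.25
eef_pos: [0.527, -0.1551, 0.1449]
ee_rot: [[-0.139, 0.99, -0.002], [0.99, 0.139, 0.001], [0.001, -0.002, -1.0]]
ft_force: [0.0, 0.7, 0.1]
gripper_width: 0.0001
grip_force: 0.0
t: 7.67
eef_pos: [0.5268, -0.1531, 0.0037]
ee_rot: [[-0.139, 0.99, -0.001], [0.99, 0.139, 0.0], [0.001, -0.001, -1.0]]
ft_force: [1.1, -0.7, -0.4]
gripper_width: 0.0005
grip_force: 0.0
t: 7.83
eef_pos: [0.5267, -0.153, 0.0041]
ee_rot: [[-0.139, 0.99, -0.003], [0.99, 0.139, 0.001], [0.002, -0.003, -1.0]]
ft_force: [-0.2, -0.3, 0.1]
gripper_width: 0.0002
grip_force: 0.0
tcp jig [-0.0984 -0.1558  0.0041]
```

```bash
R='python3 -m creep'
$R '[[0,0,0,0,0,-0.8,-1],[0,0,0,0,1.4,0,-1],[0,0,0,0,0.4,0,-1],[0,0,0,0,0.3,0,-1]]' | tail -6 | grep -E 'pos|force'
$R '[[0,0,0,0,0.3,0,-1],[0,0,0,0,0.2,0,-1]]' | grep -E 'pos|ft_force'
$R '[[0,0,0,0,0.2,0,-1],[0,0,0,0,0.1,0,-1]]' | grep -E 'pos|ft_force'
$R '[[0,0,0,0,0.1,0,-1],[0,0,0,0,0.1,0,-1]]' | grep -E 'pos|ft_force'
```

```text
eef_pos: [0.5489, -0.1504, 0.0145]
ft_force: [-0.6, 0.5, -0.4]
grip_force: 0.0
eef_pos: [0.5527, -0.1497, 0.0141]
ft_force: [-5.0, -1.2, 3.8]
eef_pos: [0.5559, -0.1494, 0.014]
ft_force: [-4.4, -0.9, 3.3]
eef_pos: [0.5579, -0.1492, 0.014]
ft_force: [-9.2, -4.2, 6.5]
```

```bash
R='python3 -m creep'
$R '[[0,0,0,0,0.1,0,-1],[0,0,0,0,0,0,-1]]' | grep -E 'pos|ft_force'
$R '[[0,0,0,0,0.1,0,-1],[0,0,0,0,0,0,-1]]' | grep -E 'pos|ft_force'
```

```text
eef_pos: [0.558, -0.1493, 0.014]
ft_force: [-11.9, -3.4, 8.8]
eef_pos: [0.558, -0.1493, 0.014]
ft_force: [-16.7, -5.5, 13.1]
```

Flush with the fence: the force rises with no further motion, at the expected position. Next I back off, lift and go behind the spacer's −y end.

```bash
R='python3 -m creep'
$R '[[0,0,0,0,-1.7,0,-1],[0,0,0,0,0,-3,-1],[0,0,0,0,0,-3,-1],[0,0,0,-3,0,0,-1],[0,0,0,-2.5,0,0,-1]]' | grep -E 'pos|ft_force'
$R '[[0,0,0,-2.6,0,0,-1],[0,0,0,0,2.8,0,-1],[0,0,0,0,2.8,0,-1],[0,0,0,0,0,0,-1],[0,0,0,0,0,0,-1]]' | grep -E 'pos|ft_force'
cat > j.py <<'E'
from h import *
o=np.array([.6025,.015]); a=np.radians(8);c,s=np.cos(a),np.sin(a)
p=manip.state()['eef_pos'];d=p[:2]-o; print("tcp jig",np.round([c*d[0]+s*d[1],-s*d[0]+c*d[1],p[2]],4))
E
python3 j.py
```

```text
eef_pos: [0.5528, -0.2066, 0.0762]
ft_force: [0.5, 0.4, 0.3]
eef_pos: [0.6111, -0.2234, 0.0736]
ft_force: [-0.4, -0.1, -0.5]
tcp jig [-0.0247 -0.2373  0.0736]
```

```bash
R='python3 -m creep'
$R '[[0,0,0,0,-0.2,3,-1],[0,0,0,0,0,3,-1],[0,0,0,1.5,0,0,-1],[0,0,0,0.5,0,0,-1],[0,0,0,0.6,0,0,-1]]' | grep -E 'pos|ft_force'
$R '[[0,0,0,0.7,0,0,-1],[0,0,0,0.8,0,0,-1],[0,0,0,0.8,0,0,-1],[0,0,0,0.8,0,0,-1],[0,0,0,0.8,0,0,-1]]' | grep -E 'pos|ft_force'
$R '[[0,0,0,0.8,0,0,-1],[0,0,0,0.8,0,0,-1],[0,0,0,0.8,0,0,-1],[0,0,0,0.8,0,0,-1],[0,0,0,0.7,0,0,-1]]' | grep -E 'pos|ft_force'
$R '[[0,0,0,0.6,0,0,-1],[0,0,0,0.4,0,0,-1],[0,0,0,0,0,0,-1]]' | grep -E 'pos|ft_force'
python3 j.py
```

```text
eef_pos: [0.6045, -0.1978, 0.0152]
ft_force: [-0.5, 0.0, 0.3]
eef_pos: [0.5998, -0.1598, 0.0158]
ft_force: [-2.1, -6.0, 3.3]
eef_pos: [0.5943, -0.121, 0.0158]
ft_force: [-2.5, -7.2, 3.0]
eef_pos: [0.5929, -0.1104, 0.0156]
ft_force: [0.7, -0.0, 0.1]
tcp jig [-0.0269 -0.1229  0.0156]
```

```bash
R='python3 -m creep'
$R '[[0,0,0,0.3,0,0,-1],[0,0,0,0.2,0,0,-1],[0,0,0,0.2,0,0,-1]]' | grep -E 'pos|ft_force'
$R '[[0,0,0,0.1,0,0,-1],[0,0,0,0.1,0,0,-1]]' | grep -E 'pos|ft_force'
$R '[[0,0,0,0.1,0,0,-1],[0,0,0,0,0,0,-1]]' | grep -E 'pos|ft_force'
python3 j.py
```

```text
eef_pos: [0.5921, -0.1043, 0.015]
ft_force: [-0.2, -4.8, 3.5]
eef_pos: [0.5916, -0.1023, 0.0145]
ft_force: [1.8, -10.1, 3.3]
eef_pos: [0.5918, -0.1022, 0.0145]
ft_force: [1.7, -9.7, 3.3]
tcp jig [-0.027  -0.1146  0.0145]
```

```bash
R='python3 -m creep'
$R '[[0,0,0,0.1,0,0,-1],[0,0,0,0,0,0,-1]]' | grep -E 'pos|ft_force'
python3 j.py
```

```text
eef_pos: [0.5918, -0.1022, 0.0145]
ft_force: [2.8, -17.0, 2.1]
tcp jig [-0.0269 -0.1145  0.0145]
```

Butted: 17 N with no further motion. Next I back off, go to the front side clear of the bar, look, and re-seat against the fence.

```bash
R='python3 -m creep'
$R '[[0,0,0,-2.1,0,0,-1],[0,0,0,0,0,-3.5,-1],[0,0,0,0,0,-3.5,-1],[0,0,0,0,-2.9,0,-1],[0,0,0,0,-2.9,0,-1]]' | grep -E 'pos|ft_force'
$R '[[0,0,0,2.7,0,0,-1],[0,0,0,2.5,0,0,-1],[0,0,0,0,0,0,-1],[0,0,0,0,0,0,-1]]' | grep -E 'pos|ft_force'
python3 j.py
python3 - <<'E'
from h import *
o=np.array([.6025,.015]); f=jigf(o,np.radians(8)); out=[]
for c,(u,v) in (("scene",(250,170)),("side",(230,190))):
    im=vision.grab_frame(c); S=4
    b=cv2.resize(im,None,fx=S,fy=S,interpolation=cv2.INTER_CUBIC)
    for p,q in box(f,-.05,0,-.104,-.004,0,.035)[:]:
        cv2.line(b,*[tuple(int(S*(k+.5)) for k in proj(c,x)) for x in(p,q)],(0,255,0),1)
    out.append(b[v*S:v*S+560,u*S:u*S+400+0*S] if c=="side" else b[v*S+60:v*S+620,u*S+130:u*S+530])
cv2.imwrite("pics/d3.png",np.hstack(out))
E
```

```text
eef_pos: [0.5367, -0.1287, 0.0853]
ft_force: [0.5, -0.7, -1.2]
eef_pos: [0.5287, -0.0764, 0.0838]
ft_force: [0.7, 0.3, 0.2]
tcp jig [-0.0859 -0.0803  0.0838]
```

View pics/d3.png

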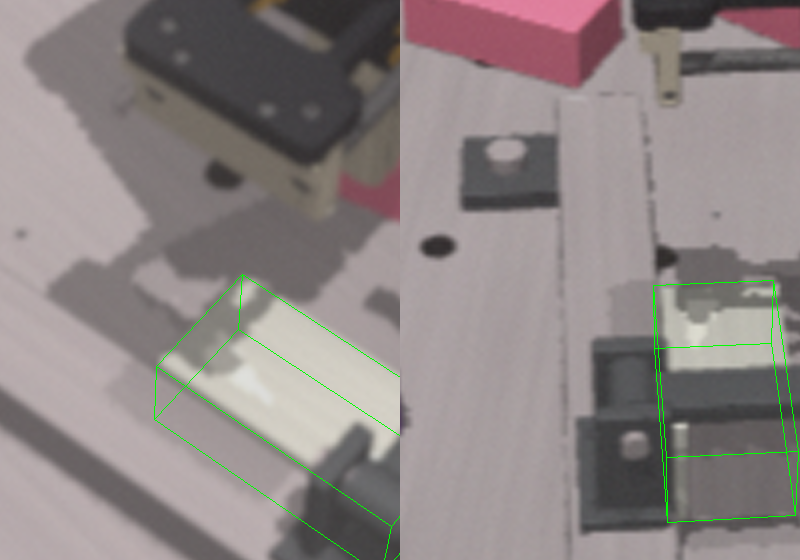

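The spacer matches the butted and flush outline in the scene view (end corners at (243,275) and (157,365) of the crop). I'll do a light press against the fence.

```bash
R='python3 -m creep'
$R '[[0,0,0,0,0,3.5,-1],[0,0,0,0,0,3.4,-1],[0,0,0,0,0,0,-1],[0,0,0,0,1.2,0,-1],[0,0,0,0,0.3,0,-1]]' | grep -E 'pos|ft_force'
$R '[[0,0,0,0,0.2,0,-1],[0,0,0,0,0.1,0,-1]]' | grep -E 'pos|ft_force'
$R '[[0,0,0,0,0.1,0,-1],[0,0,0,0,0,0,-1]]' | grep -E 'pos|ft_force'
python3 j.py
```

```text
eef_pos: [0.5452, -0.076, 0.0158]
ft_force: [0.3, -0.4, -0.1]
eef_pos: [0.5474, -0.0753, 0.016]
ft_force: [-1.3, -0.7, 0.2]
eef_pos: [0.5475, -0.0751, 0.0156]
ft_force: [-2.8, -1.3, 3.2]
tcp jig [-0.067  -0.0816  0.0156]
```

```bash
R='python3 -m creep'
$R '[[0,0,0,0,0.1,0,-1],[0,0,0,0,0.05,0,-1],[0,0,0,0,0,0,-1]]' | grep -E 'pos|ft_force'
python3 j.py
$R '[[0,0,0,0,-1.8,0,-1],[0,0,0,0,0,-3.5,-1],[0,0,0,0,0,-3.5,-1],[0,0,0,-2.7,0,0,-1],[0,0,0,-3.0,2.9,0,-1]]' | grep -E 'pos|ft_force'
$R '[[0,0,0,0,2.9,0,-1],[0,0,0,0,0,0,-1],[0,0,0,0,0,3.5,-1],[0,0,0,0,0,3.5,-1],[0,0,0,0,0,0,-1]]' | grep -E 'pos|ft_force'
python3 j.py
```

```text
eef_pos: [0.5475, -0.0749, 0.0154]
ft_force: [-11.4, -3.3, 10.8]
tcp jig [-0.067  -0.0814  0.0154]
eef_pos: [0.5661, -0.1295, 0.0872]
ft_force: [-0.1, 0.8, -0.5]
eef_pos: [0.5931, -0.1243, 0.0096]
ft_force: [-0.6, 0.4, -1.6]
tcp jig [-0.0287 -0.1367  0.0096]
```

```bash
R='python3 -m creep'
$R '[[0,0,0,0,0,-0.5,-1],[0,0,0,1.2,0,0,-1],[0,0,0,0.6,0,0,-1],[0,0,0,0.2,0,0,-1]]' | grep -E 'pos|ft_force'
$R '[[0,0,0,0.1,0,0,-1],[0,0,0,0.1,0,0,-1]]' | grep -E 'pos|ft_force'
$R '[[0,0,0,0.1,0,0,-1],[0,0,0,0,0,0,-1]]' | grep -E 'pos|ft_force'
python3 j.py
```

```text
eef_pos: [0.5948, -0.1045, 0.0221]
ft_force: [0.3, -0.2, 0.4]
eef_pos: [0.5942, -0.1035, 0.021]
ft_force: [-0.0, 1.0, -0.3]
eef_pos: [0.5937, -0.1027, 0.0202]
ft_force: [-0.2, -0.6, 0.5]
tcp jig [-0.0251 -0.1154  0.0202]
```

```bash
R='python3 -m creep'
$R '[[0,0,0,0.1,0,0,-1],[0,0,0,0.1,0,0,-1],[0,0,0,0,0,0,-1]]' | grep -E 'pos|ft_force'
python3 j.py
```

```text
eef_pos: [0.5936, -0.102, 0.0201]
ft_force: [0.0, -7.0, -0.7]
tcp jig [-0.0251 -0.1146  0.0201]
```

Re-seated: same end position, 7 N. Next I retract and go over the bar's +y part.

```bash
R='python3 -m creep'
$R '[[0,0,0,-2,0,0,-1],[0,0,0,0,0,-3.5,-1],[0,0,0,0,0,-3.5,-1],[0,0,0,0,0,-3.5,-1],[0,0,0,0,0,-3.5,-1]]' | grep -E 'pos|ft_force'
$R '[[0,0,0,3.28,-1.22,0,0],[0,0,0,3.28,-1.22,0,0],[0,0,0,3.28,-1.22,0,0],[0,0,0,3.28,-1.22,0,0],[0,0,0,3.28,-1.22,0,0]]' | grep -E 'pos|ft_force'
$R '[[0,0,0,0,0,0,0],[0,0,0,0,0,0,0],[0,0,0,0,0,0,0],[0,0,0,0,0,0,0]]' | grep -E 'pos|ft_force|width'
python3 j.py
```

```text
eef_pos: [0.5958, -0.1207, 0.1614]
ft_force: [-0.4, 0.1, 0.4]
eef_pos: [0.5119, 0.0344, 0.1601]
ft_force: [0.6, 0.3, -0.2]
eef_pos: [0.5135, 0.0325, 0.16]
ft_force: [-0.2, -0.4, -0.6]
gripper_width: 0.0461
tcp jig [-0.0857  0.0297  0.16  ]
```

```bash
R='python3 -m creep'
$R '[[0,0,0,0,0,3.5,0],[0,0,0,0,0,3.5,0],[0,0,0,0,0,3.5,0],[0,0,0,0,0,0.4,0],[0,0,0,0,0,0,-1]]' 12 | grep -E 'pos|ft_force'
$R '[[0,0,0,0,0,0,-1],[0,0,0,0,0,0,-1],[0,0,0,0,0,0,-1],[0,0,0,0,0,0,-1],[0,0,0,0,0,0,-1]]' 12 | grep -E 'pos|force|width'
python3 j.py
```

```text
eef_pos: [0.5122, 0.0326, 0.0498]
ft_force: [-0.4, 0.2, 0.8]
eef_pos: [0.5121, 0.0332, 0.0518]
ft_force: [-10.0, -4.1, 13.6]
gripper_width: 0.0112
grip_force: 12.6
tcp jig [-0.087   0.0306  0.0518]
```

```bash
R='python3 -m creep'
$R '[[0,0,0,0,0.15,-1.74,-1],[0,0,0,0,0.45,-1.68,-1],[0,0,0,0,0.74,-1.58,-1],[0,0,0,0,1.0,-1.43,-1],[0,0,0,0,1.23,-1.23,-1]]' | grep -E 'pos|ft_force'
$R '[[0,0,0,0,1.43,-1.0,-1],[0,0,0,0,1.58,-0.74,-1],[0,0,0,0,1.68,-0.45,-1],[0,0,0,0,1.74,-0.15,-1],[0,0,0,0,0,0,-1]]' | grep -E 'pos|ft_force'
$R '[[0,0,0,0,0,0,-1],[0,0,0,0,0,0,-1]]' | grep -E 'pos|force|width'
python3 j.py
```

```text
eef_pos: [0.5442, 0.0379, 0.1284]
ft_force: [-23.6, -5.0, 17.5]
eef_pos: [0.6146, 0.0476, 0.1527]
ft_force: [4.0, -0.4, 12.2]
eef_pos: [0.6132, 0.0474, 0.1528]
ft_force: [3.3, 1.3, 8.1]
gripper_width: 0.0116
grip_force: 12.0
tcp jig [0.0151 0.0306 0.1528]
```

```bash
R='python3 -m creep'
$R '[[0,0,0,0,0,0,0],[0,0,0,0,0,0,0],[0,0,0,0,0,0,0],[0,0,0,0,0,0,0],[0,0,0,0,0,0,0]]' | grep -E 'ft_force|width'
$R '[[0,0,0,0,0,-3.5,0],[0,0,0,0,0,-3.5,0],[0,0,0,0,0,-2,0],[0,0,0,4,0,0,0],[0,0,0,4,0,0,0]]' | grep -E 'pos|ft_force'
$R '[[0,0,0,4,0,0,0],[0,0,0,4,0,0,0],[0,0,0,0,0,0,0],[0,0,0,0,0,0,0]]' | grep -E '^t|pos|ft_force'
python3 - <<'E'
from h import *
o=np.array([.6025,.015]); f=jigf(o,np.radians(8)); out=[]; obs=[]
for c,(u,v) in (("scene",(280,190)),("side",(240,170))):
    im=vision.grab_frame(c); S=3
    r=models.pinpoint(c,"stop_bar"); obs.append((c,r[0]['at'])); print(c,r[0]['confidence'])
    b=cv2.resize(im,None,fx=S,fy=S,interpolation=cv2.INTER_CUBIC)
    for p,q in box(f,-.05,0,-.104,-.004,0,.035):
        cv2.line(b,*[tuple(int(S*(k+.5)) for k in proj(c,x)) for x in(p,q)],(0,255,0),1)
    out.append(b[v*S:v*S+520,u*S:u*S+400])
print(tri(obs),"upright",f((.015,0,.17)))
cv2.imwrite("pics/e4.png",np.hstack(out))
E
```

```text
ft_force: [0.7, -0.5, 0.0]
gripper_width: 0.0406
eef_pos: [0.6014, 0.1261, 0.2425]
ft_force: [0.1, 0.4, -0.5]
t: 19.85
eef_pos: [0.5891, 0.2074, 0.2408]
ft_force: [-0.0, -0.3, 0.1]
scene 0.74
side 0.89
[0.61618409 0.01407009 0.16779479] upright [0.61735402 0.0170876  0.17      ]
```

View pics/e4.png

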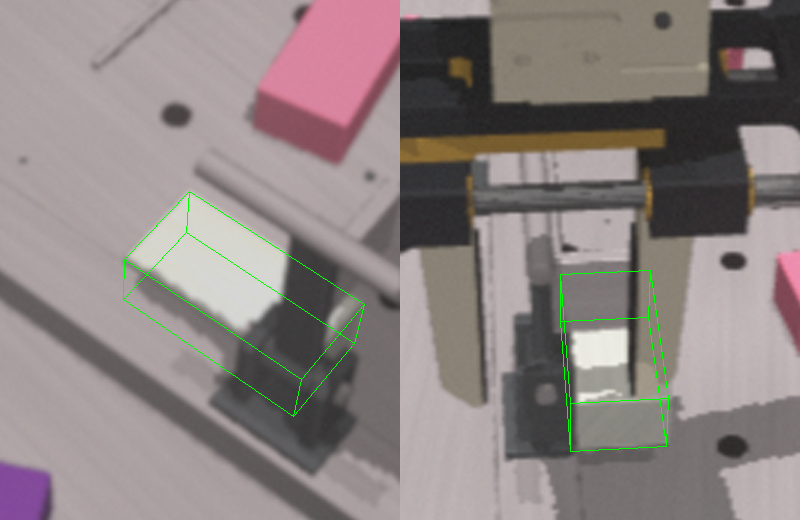

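The stop stands upright: the bar triangulates to within 3–4 mm of its upright position. The spacer fills the gauged outline in both views, and the gripper touches nothing. Handing in.

```bash
python3 -c "from cell import hand_in; print(hand_in())"
```

```text
the job is handed in; nothing more can be done
None
```

I flipped the stop down, pushed the spacer flush along the fence until it butted against the stop, then flipped the stop back to about upright and handed the job in at about 20 s; no verdict came back.

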